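Compare a stained ball with the master sample

TASK

Check the stain of the wooden ball against the master sample: take the sample board out of its slotted block and hang it by its hole on the peg of the stand, hanging free. Then pick up the drying tray by its grip bar with the ball lying loose in its pocket (the stain is still wet: do not touch the ball or let it leave the pocket), and finish while holding the tray level in the air with the ball close to the hanging sample, within 10 cm of the sample's middle and at about the same height, tray and ball touching neither sample nor stand. Leave the die, the tin and the brush where they are.

Things in the scene. Friction and masses are not known exactly. Their poses are not given: they have to be found in the camera images.
- sample: the sample board: a dark stained wooden board 8 mm thick (its x), 90 mm wide (its y) and 100 mm tall (its z), 0.05 kg, the same front and back. At the start it stands on its lower edge in the slotted block, upright. Origin: middle of its lower edge.
- sample_mid (a point): middle of the sample board, 50 mm above its lower edge, half-way through its thickness; axes as the board's.
- sample_hole (a point): centre of the board's round 20 mm through hole, which runs along the board's x: half-way across the width, 18 mm below the top edge (82 mm above the lower edge). Beside the hole there is room for fingers on both faces of the board.
- block: the slotted wooden block that the sample stands in, fixed: 70 mm (x) by 120 mm (y), 34 mm tall, with a slot 11 mm wide and 24 mm deep along its y; the sample stands on the slot's bottom, 10 mm above the bench, so its top edge is 110 mm above the bench. Origin: centre of the underside.
- stand: the wooden stand, fixed: base 120 mm square and 18 mm thick, an upright 22 mm square with its centre 45 mm from the base's centre towards +x of the stand and its top 245 mm above the bench. From the upright a bare steel peg points level along -x of the stand. Origin: centre of the base's underside.
- peg_mid (a point): middle of the free length of the stand's peg, on its axis, 225 mm above the bench; axes as the stand's. The peg is 8 mm thick, runs along x, and reaches 42 mm from here towards -x (its free end, a 12 mm round knob, ends 48 mm from here) and 42 mm towards +x (the upright's face).
- tray: the drying tray, loose: a plywood board 180 mm (x) by 110 mm (y) over its edge strips, 12 mm thick, the strips 18 mm tall, about 0.16 kg. Origin: centre of its underside; z is up when it lies level. The ball's pocket is 50 mm from the centre towards +x; the grip bar stands towards -x. Its centre of mass with the ball is near the board's centre, about 35 mm ahead (+x) of the grip bar's middle.
- tray_handle (a point): middle of the tray's grip bar: a wooden bar 80 mm long (along the tray's x), 18 mm wide (y) and 22 mm tall, 30 mm from the tray's centre towards -x, its middle 62 mm above the tray's underside and open below (39 mm above the tray's board) between its two feet; axes as the tray's.
- tray_pocket (a point): where the ball's centre is when it lies in its pocket, 30.5 mm above the tray's underside and 80 mm from the middle of the grip bar along the tray's x; the pocket is a round recess 28 mm across and 4 mm deep, which holds the ball up to a tilt of about 30 degrees; axes as the tray's.
- ball_center (a point): centre of the wooden ball, 45 mm across, dark stained, about 0.035 kg, loose in the tray's pocket (its axes mean nothing).
- die: a big dark wooden die with white pips, 85 mm cube, a bystander. Origin: centre of its underside.
- tin: a round steel stain tin, 82 mm across and 75 mm tall, closed, a bystander. Origin: centre of its underside.
- brush: a flat paint brush 190 mm long lying on the bench, a bystander. Its length is along its x.
Things that resemble listed ones, but are neither listed nor needed, are in the scene too. Several things have the shape of the sample; the one meant has the colours described above.

How it is judged:
On the way, in this order (a step that is already met when the one before it is completed fails the run):
1. the sample board hangs free by its hole on the peg, let go (x of sample_hole in the frame of peg_mid between -0.044 and 0.042 m and y of sample_hole in the frame of peg_mid between -0.009 and 0.009 m and z of sample_hole in the frame of peg_mid between -0.011 and 0.002 m and contact force between each of the arm, the fingers and sample below 0.1 N and contact force between stand and sample above 0.1 N), for 0.3 s.
2. the tray is lifted clear of the bench (height (world z) of tray above 0.05 m and contact force between the fingers and tray above 0.5 N), for 0.1 s.
At the end, for the whole second after the job is handed in: Sample hangs by its hole on the peg, untouched; the fingers hold the tray still, level within 7 degrees, over 110 mm up, clear of stand and sample; the ball lies in its pocket, within 100 mm (seen from above) of the sample's middle and 40 mm of its height (x of sample_hole in the frame of peg_mid between -0.044 and 0.042 m and y of sample_hole in the frame of peg_mid between -0.009 and 0.009 m and z of sample_hole in the frame of peg_mid between -0.011 and 0.002 m and angle between sample's own z axis and vertical below 0.25 rad and contact force between each of the arm, the fingers, ball, tray and sample below 0.1 N and contact force between each of ball, tray and stand below 0.1 N and contact force between the fingers and tray above 0.5 N and height (world z) of tray above 0.11 m and angle between tray's own z axis and vertical below 0.12 rad and linear speed of tray below 0.03 m/s and distance between ball_center and tray_pocket below 0.008 m and horizontal distance between ball_center and sample_mid below 0.1 m and z of ball_center in the frame of peg_mid between -0.078 and 0.002 m); the arm keeps its last pose, push and grip.
It fails at once if the ball leaves its pocket in the tray (distance between ball_center and tray_pocket above 0.01 m).
It fails at once if the robot touches the wet ball (contact force between any of the arm, the fingers and ball above 0.2 N).
It fails at once if a bystander (die, tin or brush) is shifted by more than 30 mm (distance of any of die, tin, brush from where it was at the start of the episode above 0.03 m).
It also fails if it takes over 67 s, if anything falls off the work surface, if the arm or the gripper's body presses on something with over 40 N, if the wrist force passes 120 N, or if a joint passes its speed limit or range.

ROBOT

A 6-joint arm with a two-finger parallel gripper is mounted at the origin on the work surface. World frame = base frame: x ahead of the robot, y to its left, z up, the work surface at z = 0. Lengths are in m, angles in rad, forces in N, time in s.
With the tool pointing down it reaches from about 0.25 to 0.775 m from the base axis. Payload 4 kg.
Tool frame: the origin (TCP) lies midway between the tips of the shut fingers; the grasp point (between the pads) lies 19 mm behind it (robot.tcp_to_grasp is the distance from the TCP to the grasp point, in m); z points along the fingers, y is the line along which they close (so a half turn about z gives the same grasp; the last joint's range is limited). The gripper opens to 94 mm and grips with 3 to 60 N. Pads are 16 mm wide; open, the fingers measure 119 mm over their backs; the gripper's body (75 mm by 177 mm) begins 78 mm behind the grasp point.
Start: joints at [1.101, 0.087, 1.371, -0, 1.684, -0.103], TCP at [0.197, 0.513, 0.206] pointing down, gripper open.
Joint ranges: [-3.1, 3.1], [-0.76, 2.03], [0.27, 2.55], [-1.08, 4.22], [0.17, 2.65], [-2.57, 2.57]. Speed limits (rad/s): [2.79, 2.79, 3.14, 3.14, 3.14, 3.14].

INTERFACE

Orientations are given as [roll, pitch, yaw] about the fixed x, y, z axes, in that order (R = Rz(yaw) Ry(pitch) Rx(roll)).
In Python, from bench import robot, viewer gives the robot as it stands. The module is installed in compiled form; this text tells all that it offers.
- The arm moves only by the shell command python3 -m handwheel 'ROWS' [OPENING]. ROWS is JSON, a list of rows, each a list of 6 numbers: the shift along the tool's x, y, z in units of 0.2 m (1.0 is 0.2 m), then the turn, a rotation vector about the tool's x, y, z in units of 30 degrees (1.0 is 30 degrees). In form: [[x, y, z, wx, wy, wz], ...]. A call has 1 to 10 rows; each row is the pose to reach, as a shift and turn from the pose commanded when the call began, along the tool's axes at that moment; what a row does not reach only later rows make up. A row lasts 1/12 s, in which the tool goes at most 41.7 mm and 7.16 degrees, less where a joint would pass 70% of its speed; a pose out of reach is approached as far as the arm can. A call with a number of a shift or a turn outside -1 to 1 is refused whole. A call with a gripper value outside its range is refused whole. OPENING is the gripper's target within -1 to 1 (shut at 1, half-way at 0, fully open at -1), set as the call begins (- or left out, the last holds). The fingers move at their own pace and stop on an object; the grip force is fixed at half the most. Time passes only in rows, so rows that repeat a pose let the fingers close. It gives the time, the measured TCP pose, the force, the opening and the grip force at its end, in the units of the state.
- robot.get_obs(): the state, without advancing time (a new reading comes with each control period).
- viewer.snapshot(name): name is "side" or "top" or "wrist"; returns the picture (400x640x3 uint8, red, green, blue); there is no depth.
- viewer.calibration(name): a dict with "fx", "fy", "cx", "cy" (pixels), "R" (3x3) and "t" (3): a world point X has camera coordinates R X + t. Camera axes: x right, y down, z forward; pixel columns grow to the right and rows downward; lengths in m; the calibration is good to about 2 mm. A picture is of the moment at which its call begins: read the wrist's pose just before it. calibration takes no time and is no camera call; for the wrist camera it gives the pose at the moment of the call.
- robot.close_job(): hands the job in; it is judged then, once.
The state is a dict: "time": time; "joint_positions": joint angles; "qvel": joint speeds; "joint_torque": joint torques, N m; "tool_pos": TCP position; "ee_rot": TCP orientation; "wrist_force": force on the tool from outside, world axes, zero at the start; "wrist_torque": the same for the moment, N m; "width": finger opening in m; "finger_force": force on a finger pad.
Only numpy, scipy, OpenCV 4.12 (cv2) and the standard library are available. Lean on these libraries where they do the work, as an engineer would, in place of code of your own. Each camera call takes 0.05 s, during which the arm holds its last target. There are 200 camera calls.

## Working session

There is one attempt and no reset: what is moved stays moved. The work goes in short steps, Python scripts to look and compute and a shell command to move; the robot and the scene stay as the last step left them, time stands still between calls to the robot, and variables do not carry over. Pictures are saved under pics/ and viewed, at most 10 in all, crops included, and the job is handed in when it is done.

```bash
mkdir -p pics; python3 - <<'E'
from bench import robot, viewer
import cv2, numpy as np
o=robot.get_obs(); print({k:np.round(v,3).tolist() for k,v in o.items()})
for n in ["side","top","wrist"]:
    im=viewer.snapshot(n); cv2.imwrite(f"pics/{n}0.png",im[:,:,::-1])
    c=viewer.calibration(n); print(n,{k:np.round(v,3).tolist() for k,v in c.items()})
E
```

```text
{'time': 0.0, 'joint_positions': [1.101, 0.088, 1.372, -0.0, 1.684, -0.103], 'qvel': [0.0, 0.001, 0.001, -0.001, 0.001, -0.0], 'joint_torque': [0.001, -34.018, -30.243, 0.072, 0.033, -0.0], 'tool_pos': [0.197, 0.513, 0.204], 'ee_rot': [-3.139, -0.0, 2.775], 'wrist_force': [-0.445, 0.11, 0.553], 'wrist_torque': [-0.035, -0.021, -0.01], 'finger_force': 0.0, 'width': 0.094}
side {'fx': 463.567, 'fy': 463.567, 'cx': 319.307, 'cy': 190.673, 'R': [[0.982, -0.188, 0.014], [-0.125, -0.706, -0.697], [0.142, 0.683, -0.717]], 't': [-0.517, 0.207, 1.149]}
top {'fx': 385.893, 'fy': 385.893, 'cx': 312.932, 'cy': 199.289, 'R': [[-0.011, -1.0, -0.001], [-0.982, 0.011, -0.189], [0.189, -0.001, -0.982]], 't': [0.054, 0.549, 1.01]}
wrist {'fx': 358.663, 'fy': 358.663, 'cx': 319.802, 'cy': 200.525, 'R': [[0.358, 0.934, -0.002], [0.905, -0.346, 0.248], [0.231, -0.09, -0.969]], 't': [-0.551, -0.026, 0.389]}
```

View pics/top0.png

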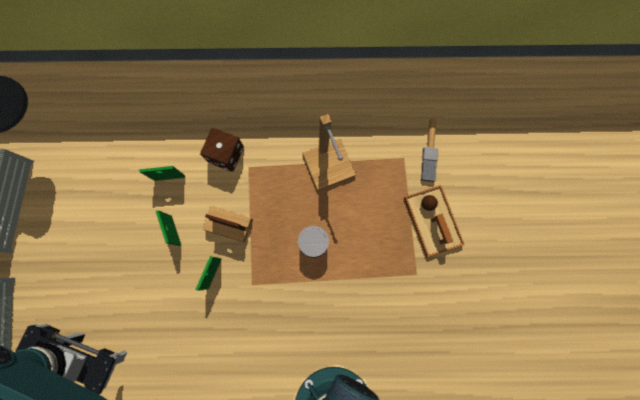

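View pics/side0.png

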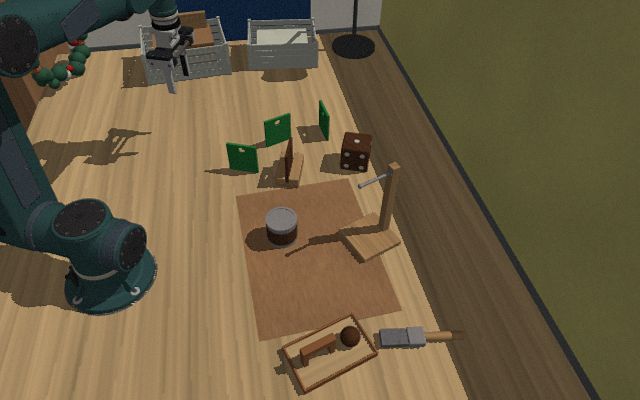

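The top view shows the green boards at (162,173), (168,228) and (209,273), and a dark brown board in the slotted block at (228,220). The stand is at (328,160), the tray at (434,222), the tin at (313,241), the die at (222,150) and the brush at (430,150). In the side view the boards are green at (242,158), (278,130) and (323,120), and brown at (289,160). Possible mix-ups are the three green boards and the die, which is also dark wood. By its colour and the block, I choose the brown board at top (228,220), and check it in close crops.

```bash
python3 - <<'E'
import cv2, numpy as np
def mont(src,rects,out,W=400,H=300):
    im=cv2.imread(src); t=[]
    for (u,v,w) in rects:
        h=w*3//4
        c=cv2.resize(im[v:v+h,u:u+w],(W,H),interpolation=cv2.INTER_CUBIC); s=W/w
        for k in range(u//10*10+10,u+w,10):
            cv2.line(c,(int((k-u+.5)*s),0),(int((k-u+.5)*s),6),(255,255,0),1)
            if k%20==0: cv2.putText(c,str(k),(int((k-u+.5)*s)-10,18),0,.4,(255,255,0),1)
        for k in range(v//10*10+10,v+h,10):
            cv2.line(c,(0,int((k-v+.5)*s)),(6,int((k-v+.5)*s)),(255,255,0),1)
            cv2.putText(c,str(k),(8,int((k-v+.5)*s)+4),0,.4,(255,255,0),1)
        t.append(c)
    cv2.imwrite(out,np.vstack([np.hstack(t[:2]),np.hstack(t[2:4])]))
mont("pics/top0.png",[(190,195,72),(290,110,100),(390,180,100),(190,115,100)],"pics/mt.png")
mont("pics/side0.png",[(250,130,72),(330,150,100),(275,305,116),(340,170,60)],"pics/ms.png")
E
```

```text
(no output)
```

View pics/mt.png

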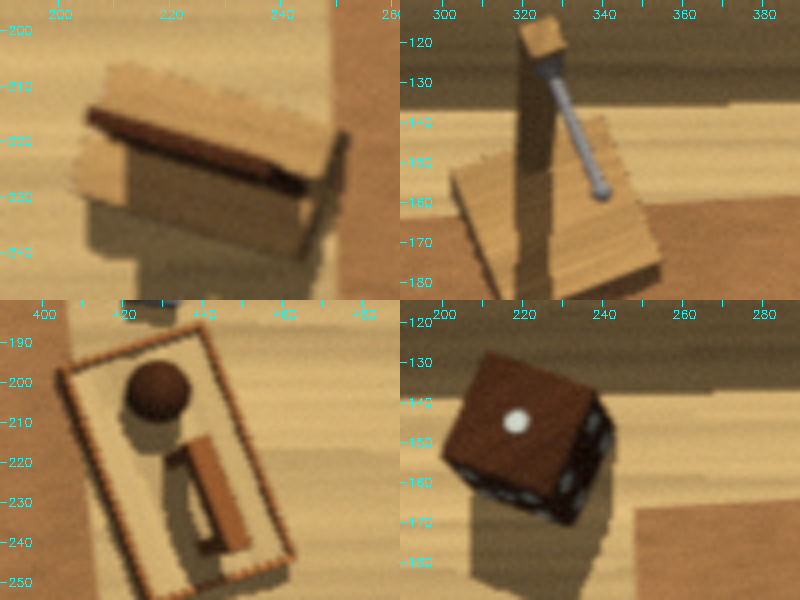

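View pics/ms.png

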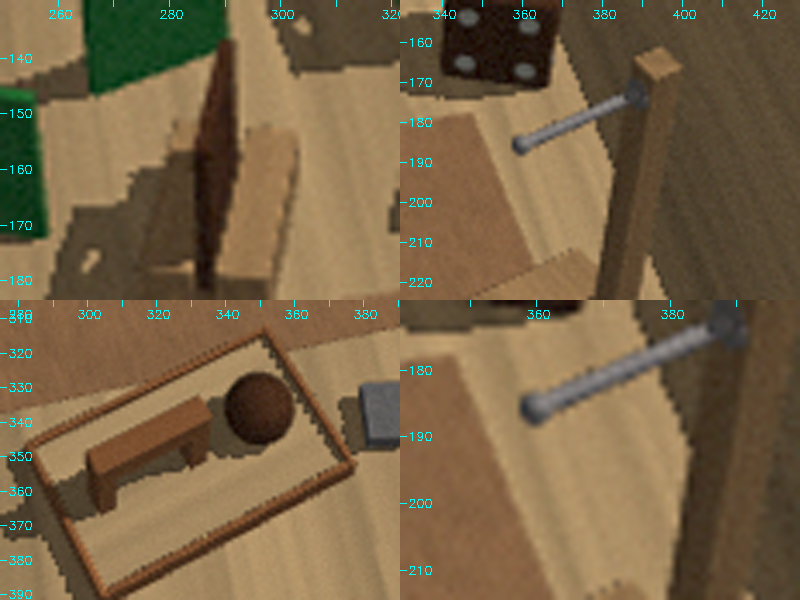

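The chosen board is uniformly dark brown and stands in the block. In the top view its top edge runs from (206,214) to (244,227). The peg knob is at top (339.5,157.5) and side (359,186). The tray's corners are at top (404,196.5), (440,185.5) and (463,244), with the ball at (428,202).

```bash
cat > h.py <<'E'
from bench import robot, viewer
import numpy as np, cv2
from scipy.spatial.transform import Rotation as Ro
def cal(n): return viewer.calibration(n)
def proj(c,X):
    p=np.atleast_2d(X)@np.array(c["R"]).T+c["t"]; return np.c_[c["fx"]*p[:,0]/p[:,2]+c["cx"],c["fy"]*p[:,1]/p[:,2]+c["cy"]]
def ray(c,uv,z):
    R=np.array(c["R"]);C=-R.T@np.array(c["t"]);uv=np.atleast_2d(uv)
    d=np.c_[(uv[:,0]-c["cx"])/c["fx"],(uv[:,1]-c["cy"])/c["fy"],np.ones(len(uv))]@R
    return C+d*((z-C[2])/d[:,2])[:,None]
def tri(cs,uvs):
    A=[];b=[]
    for c,uv in zip(cs,uvs):
        R=np.array(c["R"]);C=-R.T@np.array(c["t"]);d=R.T@[(uv[0]-c["cx"])/c["fx"],(uv[1]-c["cy"])/c["fy"],1];d/=np.linalg.norm(d)
        P=np.eye(3)-np.outer(d,d);A.append(P);b.append(P@C)
    return np.linalg.solve(sum(A),sum(b))
def pose(): 
    o=robot.get_obs(); return np.array(o["tool_pos"]),Ro.from_euler("xyz",o["ee_rot"])
def go(p,yaw,pitchrot=None,R=None):
    "row (units) from the measured pose to TCP p, R (default tool down with yaw)"
    q,R0=pose(); R=R or Ro.from_euler("xyz",[np.pi,0,yaw]); 
    return np.round(np.r_[R0.inv().apply(np.array(p)-q)/.2,np.degrees((R0.inv()*R).as_rotvec())/30],3).tolist()
E
python3 - <<'E'
from h import *
np.set_printoptions(precision=4,suppress=True)
T,S=cal("top"),cal("side")
def yaw(a,b): d=b-a; return np.degrees(np.arctan2(d[1],d[0])),np.linalg.norm(d[:2])
r=ray(T,[(206,214),(244,227)],.110); print("sample",r,yaw(*r))
r=ray(T,[(209,206),(249,219),(202,231)],.034); print("block",r,yaw(r[0],r[1]),yaw(r[0],r[2]))
print("side sample",ray(S,[(291,137),(285.5,153)],.110))
k=tri([T,S],[(340,158.5),(359.5,186.5)]); u=tri([T,S],[(327,127.5),(388,174)]); print("knob,root",k,u,yaw(k,u), ray(T,[(340,158.5),(327,127.5)],.225),ray(S,[(359.5,186.5),(388,174)],.225))
r=ray(T,[(320.5,117.5),(329.5,114),(331.5,121.5),(323,125)],.245); print("upright",r.mean(0),yaw(r[0],r[1]),yaw(r[0],r[3]),ray(S,[(390,163)],.245))
r=ray(T,[(404,196.5),(440,185.5),(463,244),(427,256)],.018); print("tray",r,r.mean(0),yaw(r[3],r[0]),yaw(r[2],r[1]),yaw(r[1],r[0]))
r=ray(S,[(283,347.5),(351.5,314.5),(377,352),(306,391)],.018); print("tray side",r,r.mean(0),yaw(r[0],r[1]),yaw(r[3],r[2]))
r=ray(T,[(436,217),(442,214),(451,240),(446,242)],.073); print("handle",r,r.mean(0),yaw(r[3],r[0]),yaw(r[2],r[1]))
print("ball",tri([T,S],[(428.5,202),(350.5,336.5)]))
r=ray(T,[(313,241)],.075);print("tin",r); r=ray(T,[(209,128),(239,137),(232,161),(201,154)],.085);print("die",r.mean(0))
E
```

```text
sample [[0.5027 0.3248 0.11  ]
 [0.4678 0.2259 0.11  ]] (np.float64(-109.40518281214749), np.float64(0.10486957604899681))
block [[0.5371 0.3386 0.034 ]
 [0.4992 0.2261 0.034 ]
 [0.4673 0.3551 0.034 ]] (np.float64(-108.61841298827638), np.float64(0.11867243058963742)) (np.float64(166.67957663649636), np.float64(0.07174102830435974))
side sample [[0.5016 0.319  0.11  ]
 [0.4759 0.2514 0.11  ]]
knob,root [ 0.6146 -0.0167  0.2181] [0.6922 0.0126 0.2176] (np.float64(20.706988657932808), np.float64(0.08291363877574416)) [[ 0.6127 -0.0162  0.225 ]
 [ 0.6899  0.0129  0.225 ]] [[ 0.6121 -0.0234  0.225 ]
 [ 0.6884  0.0051  0.225 ]]
upright [0.7018 0.0154 0.245 ] (np.float64(-68.25855826818291), np.float64(0.02284884939137672)) (np.float64(-163.40574900308164), np.float64(0.019434253486858257)) [[0.6954 0.0204 0.245 ]]
tray [[ 0.5611 -0.2112  0.018 ]
 [ 0.592  -0.316   0.018 ]
 [ 0.4246 -0.3676  0.018 ]
 [ 0.3927 -0.2654  0.018 ]] [ 0.4926 -0.29    0.018 ] (np.float64(17.845469733054784), np.float64(0.17686274264825005)) (np.float64(17.15641429533683), np.float64(0.1751663448487763)) (np.float64(106.43680717187615), np.float64(0.10925070575711973))
tray side [[ 0.3934 -0.2748  0.018 ]
 [ 0.5582 -0.2246  0.018 ]
 [ 0.5913 -0.3217  0.018 ]
 [ 0.4268 -0.3752  0.018 ]] [ 0.4924 -0.2991  0.018 ] (np.float64(16.94549858528346), np.float64(0.17227964905472248)) (np.float64(17.993050967273774), np.float64(0.17294192546879825))
handle [[ 0.4934 -0.2803  0.073 ]
 [ 0.5013 -0.2969  0.073 ]
 [ 0.4316 -0.3155  0.073 ]
 [ 0.4265 -0.3019  0.073 ]] [ 0.4632 -0.2987  0.073 ] (np.float64(17.922478506134013), np.float64(0.07030704213643743)) (np.float64(14.951111801444243), np.float64(0.07213928716998622))
ball [ 0.5431 -0.2785  0.0221]
tin [[0.4329 0.0492 0.075 ]]
die [0.6978 0.3006 0.085 ]
```

```bash
python3 -m handwheel '[[-0.85,-0.3,-0.45,0,0,1],[-0.85,-0.3,-0.45,0,0,1],[-0.85,-0.3,-0.45,0,0,1],[-0.85,-0.3,-0.45,0,0,1],[-0.85,-0.3,-0.45,0,0,1],[-0.85,-0.3,-0.45,0,0,1]]'; python3 -c "
from h import *
c=cal('wrist');R=np.array(c['R']);p,r=pose();print(r.inv().apply(-R.T@c['t']-p),r.inv().apply(R[2]))
print(go([.46,.27,.30],np.radians(71)))"
```

```text
time: 0.65
tool_pos: [0.339, 0.3939, 0.2991]
ee_rot: [3.135, 0.002, 2.243]
wrist_force: [-0.8, -0.3, 0.2]
width: 0.0941
finger_force: 0.0
[ 0.07253401  0.0011229  -0.17793536] [-2.48084545e-01  2.44334766e-04  9.68738354e-01]
[-0.861, 0.087, -0.002, 0.014, -0.003, 1.918]
```

```bash
python3 -m handwheel '[[-0.86,0.09,0,0,0,0.96],[-0.86,0.09,0,0,0,0.96],[-0.86,0.09,0,0,0,0.96],[-0.86,0.09,0,0,0,0.96],[-0.86,0.09,0,0,0,0.96]]' >/dev/null;  python3 -m handwheel '[[0,0,0,0,0,0.96],[0,0,0,0,0,0.96],[0,0,0,0,0,0.96],[0,0,0,0,0,0.96],[0,0,0,0,0,0.96],[0,0,0,0,0,0.96],[0,0,0,0,0,0.96]]'; python3 - <<'E'
from h import *
import pickle
ws=[]
c=cal('wrist');im=viewer.snapshot('wrist');cv2.imwrite('pics/w1.png',im[:,:,::-1]);pickle.dump(c,open('w1.pkl','wb'))
print(go([.485,.28,.30],np.radians(71)))
E
```

```text
time: 1.65
tool_pos: [0.4561, 0.2746, 0.2951]
ee_rot: [-3.141, 0.0, 1.25]
wrist_force: [0.2, -0.5, 0.0]
width: 0.0941
finger_force: 0.0
[0.072, 0.128, -0.024, -0.001, 0.0, 0.019]
```

View pics/w1.png

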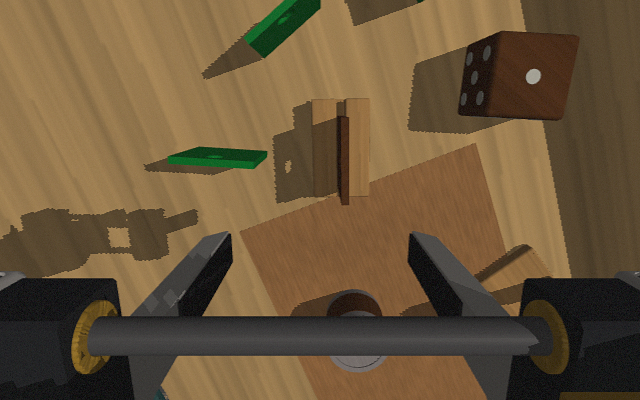

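The wrist view shows the block at (312–369, 98–197) and the brown board's top edge along u≈345, from v≈116 to 205. The slot is nearly vertical in the image.

```bash
python3 - <<'E'
from h import *
import pickle
np.set_printoptions(precision=4,suppress=True)
c=pickle.load(open('w1.pkl','rb'))
r=ray(c,[(345,116),(345,205)],.110);print(r,r.mean(0),np.linalg.norm(r[0]-r[1]),np.degrees(np.arctan2(*(r[0]-r[1])[1::-1])))
b=ray(c,[(312,98),(369,98),(369,196),(312,197)],.034);print(b,b.mean(0),np.degrees(np.arctan2(*(b[0]-b[3])[1::-1])),np.degrees(np.arctan2(*(b[1]-b[2])[1::-1])))
g=cv2.imread('pics/w1.png');print(g[150,305:375].sum(1)); print(g[108:122,345].sum(1),g[198:212,345].sum(1),g[180,305:375].sum(1))
E
```

```text
[[0.5005 0.3296 0.11  ]
 [0.4734 0.2429 0.11  ]] [0.4869 0.2862 0.11  ] 0.09082222582024348 72.65236543391715
[[0.4742 0.3585 0.034 ]
 [0.5379 0.3374 0.034 ]
 [0.5043 0.2234 0.034 ]
 [0.4358 0.2448 0.034 ]] [0.488 0.291 0.034] 71.34398740207541 73.60325889164528
[206 214 224 210 219 209 217 193 154 181 184 194 192 197 185 196 190 184
 178 189 174 173 189 186 195 186 177 184 191 182 190 168  89  52  65  47
 124 154 149 144 155 152 156 134 295 333 325 328 334 315 316 321 317 315
 321 332 339 335 331 322 318 327 321 337 315 350 350 351 351 351]
[149 159 159 154 174 150 154 168 118 116 147 148 144 148] [158 153 146 158 139 131 139 237 286 279 275 282 280 288] [182 183 187 197 199 189 203 211 174 173 179 192 188 201 199 193 187 194
 181 178 185 167 177 190 193 181 192 174 190 183 189 181 110  79  59  74
 114 146 154 154 147 132 157 113 301 334 324 335 321 327 316 311 319 312
 293 313 333 332 318 316 318 336 319 321 375 380 373 385 376 313]
```

```bash
python3 -c "
from h import *
print(go([.479,.260,.15],np.radians(72.5)))"
```

```text
[-0.033, 0.131, 0.726, -0.001, 0.0, -0.031]
```

```bash
python3 -m handwheel '[[-0.033,0.131,0.5,0,0,-0.03],[-0.033,0.131,0.5,0,0,-0.03],[-0.033,0.131,0.726,0,0,-0.03],[-0.033,0.131,0.726,0,0,-0.03],[-0.033,0.131,0.726,0,0,-0.03],[-0.033,0.131,0.726,0,0,-0.03],[-0.033,0.131,0.726,0,0,-0.03]]' 0; python3 -c "
from h import *
import pickle
c=cal('wrist');im=viewer.snapshot('wrist');cv2.imwrite('pics/w2.png',im[:,:,::-1]);pickle.dump(c,open('w2.pkl','wb'))
print(go([.479,.260,.077],np.radians(72.5)))"
```

```text
time: 2.28
tool_pos: [0.4804, 0.2602, 0.1527]
ee_rot: [3.139, -0.003, 1.263]
wrist_force: [-0.7, -0.3, 0.4]
width: 0.0506
finger_force: 0.0
[-0.006, -0.01, 0.383, 0.008, -0.007, -0.005]
```

View pics/w2.png

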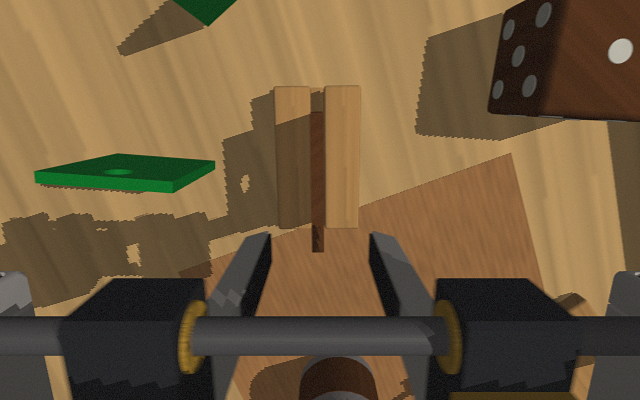

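The wrist view shows the board's top strip at u≈318, v 111–252, lying between the fingers at u 270 and 370. Lateral alignment looks good, so I go down and grip.

```bash
python3 -c "
from h import *
import pickle
c=pickle.load(open('w2.pkl','rb'));r=ray(c,[(318.5,111),(318,252)],.11);print(r,r.mean(0))"
python3 -m handwheel '[[-0.006,-0.01,0.2,0,0,0],[-0.006,-0.01,0.38,0,0,0],[-0.006,-0.01,0.38,0,0,0],[-0.006,-0.01,0.38,0,0,0],[-0.006,-0.01,0.38,0,0,0]]' 0;python3 -m handwheel '[[0,0,0,0,0,0],[0,0,0,0,0,0],[0,0,0,0,0,0],[0,0,0,0,0,0],[0,0,0,0,0,0]]' 1
```

```text
[[0.50158513 0.32889028 0.11      ]
 [0.47390885 0.24310194 0.11      ]] [0.48774699 0.28599611 0.11      ]
time: 2.75
tool_pos: [0.479, 0.2599, 0.0777]
ee_rot: [3.138, -0.004, 1.262]
wrist_force: [-0.6, 0.8, 0.2]
width: 0.0467
finger_force: 0.0
time: 3.17
tool_pos: [0.4774, 0.2591, 0.075]
ee_rot: [3.141, -0.001, 1.262]
wrist_force: [0.3, 0.1, -0.1]
width: 0.0168
finger_force: 0.0
```

```bash
python3 -m handwheel '[[0,0,0,0,0,0],[0,0,0,0,0,0],[0,0,0,0,0,0],[0,0,0,0,0,0],[0,0,0,0,0,0]]' 1;python3 -m handwheel '[[0,0,-0.1,0,0,0],[0,0,-0.2,0,0,0],[0,0,-0.4,0,0,0],[0,0,-0.6,0,0,0],[0,0,-0.8,0,0,0],[0,0,-1,0,0,0],[0,0,-1,0,0,0],[0,0,-1,0,0,0]]'
```

```text
time: 3.58
tool_pos: [0.4772, 0.259, 0.0745]
ee_rot: [3.141, -0.0, 1.262]
wrist_force: [-0.7, -0.8, 1.0]
width: 0.0078
finger_force: 30.0
time: 4.25
tool_pos: [0.4783, 0.2594, 0.2777]
ee_rot: [3.136, -0.005, 1.262]
wrist_force: [-0.2, 0.2, -1.3]
width: 0.0078
finger_force: 30.0
```

```bash
python3 -m handwheel '[[-0.6,0,0,0,0,-0.6],[-0.6,0,0,0,0,-0.6],[-0.6,0,0,0,0,-0.6],[-0.6,0,0,0,0,-0.6]]'; python3 -c "
from h import *
print(go([.56,-.02,.29],np.radians(110)))"
```

```text
time: 4.58
tool_pos: [0.4382, 0.1397, 0.2721]
ee_rot: [-3.137, 0.004, 1.572]
wrist_force: [-0.1, 0.5, -0.7]
width: 0.008
finger_force: 30.0
[-0.8, 0.607, -0.089, -0.01, 0.006, -0.664]
```

```bash
python3 -m handwheel '[[-0.8,0.6,-0.09,0,0,-0.66],[-0.8,0.6,-0.09,0,0,-0.66],[-0.8,0.6,-0.09,0,0,-0.66],[-0.8,0.6,-0.09,0,0,-0.66],[-0.8,0.6,-0.09,0,0,-0.66],[-0.8,0.6,-0.09,0,0,-0.66],[-0.8,0.6,-0.09,0,0,-0.66]]'; python3 - <<'E'
from h import *
import pickle
c=cal('wrist');im=viewer.snapshot('wrist');cv2.imwrite('pics/w3.png',im[:,:,::-1])
im2=viewer.snapshot('side');cv2.imwrite('pics/s3.png',im2[:,:,::-1])
pickle.dump((c,pose()),open('w3.pkl','wb'))
a=cv2.imread('pics/w3.png'); b=cv2.resize(cv2.imread('pics/s3.png')[100:300,300:460],(320,400),interpolation=cv2.INTER_CUBIC)
cv2.imwrite('pics/m3.png',np.hstack([a[:,160:],b]))
E
```

```text
time: 5.17
tool_pos: [0.5617, -0.016, 0.2886]
ee_rot: [-3.136, -0.003, 1.918]
wrist_force: [-0.4, 0.6, 0.2]
width: 0.0078
finger_force: 30.0
```

View pics/m3.png

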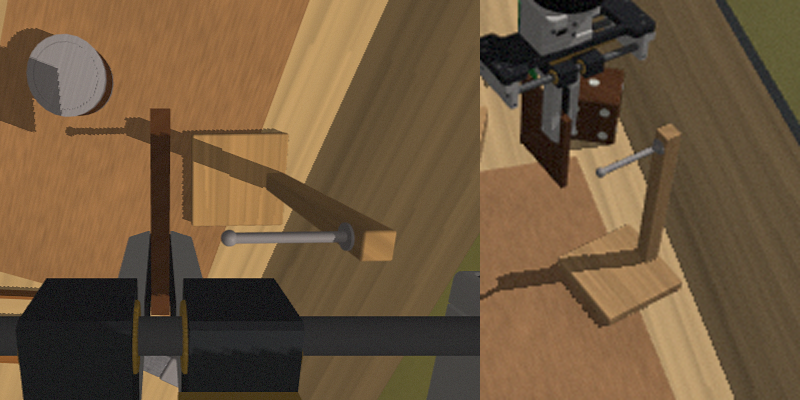

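In the wrist view the knob is at about (389,238), the peg root at about (508,236) and the upright's top centre at about (538,246). The board is held in the fingers at u≈320, with its near end at v≈108.

```bash
python3 - <<'E'
from h import *
import pickle
np.set_printoptions(precision=4,suppress=True)
c,(p,R)=pickle.load(open('w3.pkl','rb'))
r=ray(c,[(389,238),(508,236)],.225);d=r[1]-r[0];print(r,np.degrees(np.arctan2(d[1],d[0])),np.linalg.norm(d))
u=ray(c,[(522,233),(556,231),(553,260),(522,261)],.245);print(u,u.mean(0),[np.degrees(np.arctan2(*(u[j]-u[i])[1::-1])) for i,j in [(0,1),(3,2)]])
b=ray(c,[(353,132),(448,132),(443,222),(353,225)],.018);print("base",b,b.mean(0))
H=R.apply([.029,0,-.0175])+p; print("hole",H,"top corner pred px",proj(c,R.apply([[.029+.045,0,-.0355]])+p))
s=cal('side');print("side px of hole pred",proj(s,H), "side knob",ray(s,[(300+(599-480)/2,100+173/2)],.225))
# knob end from upright centre
E
```

```text
[[ 0.6142 -0.0144  0.225 ]
 [ 0.693   0.016   0.225 ]] 21.044865613693723 0.08445565769544758
[[0.6879 0.024  0.245 ]
 [0.7079 0.0327 0.245 ]
 [0.716  0.0141 0.245 ]
 [0.6971 0.0064 0.245 ]] [0.7022 0.0193 0.245 ] [np.float64(23.61246835365116), np.float64(22.050531999080835)]
base [[ 0.584   0.0409  0.018 ]
 [ 0.6937  0.0807  0.018 ]
 [ 0.7365 -0.027   0.018 ]
 [ 0.6275 -0.0711  0.018 ]] [0.6604 0.0059 0.018 ]
hole [0.5509 0.0132 0.308 ] top corner pred px [[316.0883  99.2422]]
side px of hole pred [[331.1386 151.6155]] side knob [[ 0.6121 -0.0234  0.225 ]]
```

```bash
python3 - <<'E'
from h import *
import pickle
c,(p,R)=pickle.load(open('w3.pkl','rb'))
g=cv2.imread('pics/w3.png').astype(int).sum(2);print(g[98:118,318],g[98:118,322]);print(g[125,300:340],g[180,300:340])
Rc=np.array(c['R']);C=-Rc.T@np.array(c['t'])
for uv in [(321,108.5),(311.5,150),(329.5,150)]:
    d=Rc.T@[(uv[0]-c['cx'])/c['fx'],(uv[1]-c['cy'])/c['fy'],1]; Ct=R.inv().apply(C-p);dt=R.inv().apply(d)
    print(uv,Ct+dt*((-.0355-Ct[2])/dt[2]))
k=R.inv().apply(ray(c,[(389,238)],.225)-p);print("knob tool",k)
E
```

```text
[324 322 326 322 324 320 313 316 313 331 234 154 159 164 170 166 159 176
 161 177] [333 332 337 326 331 328 320 322 312 320 236 174 173 180 173 169 177 172
 177 169]
[191 183 181 182 180 203 209 185 194 204 172 168 168 176 179 159 173 166
 167 160 156 170 165 172 161 162 154 159 153 157 265 312 316 324 321 319
 320 329 340 337] [336 340 337 343 341 322 323 335 328 334 222 114 102 100 110 112 128  93
 109 106 113 117  97 109 116 115  96 108 118 148 299 331 314 309 315 327
 315 299 297 311]
(321, 108.5) [ 0.07060862  0.00184699 -0.0355    ]
(311.5, 150) [ 0.05491327 -0.00189956 -0.0355    ]
(329.5, 150) [ 0.05489376  0.00513317 -0.0355    ]
knob tool [[-0.01885881  0.05024176  0.06521529]]
```

```bash
python3 -c "
from h import *
print(go([.5957,-.0521,.2075],np.radians(111.3)))"
```

```text
[-0.24, 0.1, 0.414, -0.005, -0.005, -0.04]
```

```bash
python3 -m handwheel '[[-0.12,0.05,0.2,0,0,-0.04],[-0.24,0.1,0.3,0,0,-0.04],[-0.24,0.1,0.4,0,0,-0.04],[-0.24,0.1,0.4,0,0,-0.04],[-0.24,0.1,0.4,0,0,-0.04],[-0.24,0.1,0.4,0,0,-0.04]]'; python3 - <<'E'
from h import *
import pickle
c=cal('wrist');im=viewer.snapshot('wrist');a=im[:,:,::-1].copy();cv2.imwrite('pics/w4.png',a)
pickle.dump((c,pose()),open('w4.pkl','wb'))
t=viewer.snapshot('top')[:,:,::-1];s=viewer.snapshot('side')[:,:,::-1];cv2.imwrite('pics/t4.png',t);cv2.imwrite('pics/s4.png',s)
cr=lambda i,u,v:cv2.resize(i[v:v+60,u:u+80],(400,300),interpolation=cv2.INTER_CUBIC)
cv2.imwrite('pics/m4.png',np.vstack([np.hstack([cv2.resize(a[100:300,240:507],(400,300)),cr(t,290,115)]),np.hstack([cr(s,320,145),cr(s,300,130)])]))
print(go([.5957,-.0521,.2075],np.radians(111.3)))
E
```

```text
time: 5.77
tool_pos: [0.5966, -0.0515, 0.2143]
ee_rot: [3.139, 0.001, 1.944]
wrist_force: [1.0, 0.3, -0.4]
width: 0.0077
finger_force: 30.0
[0.003, -0.007, 0.039, 0.008, 0.004, 0.002]
```

View pics/m4.png

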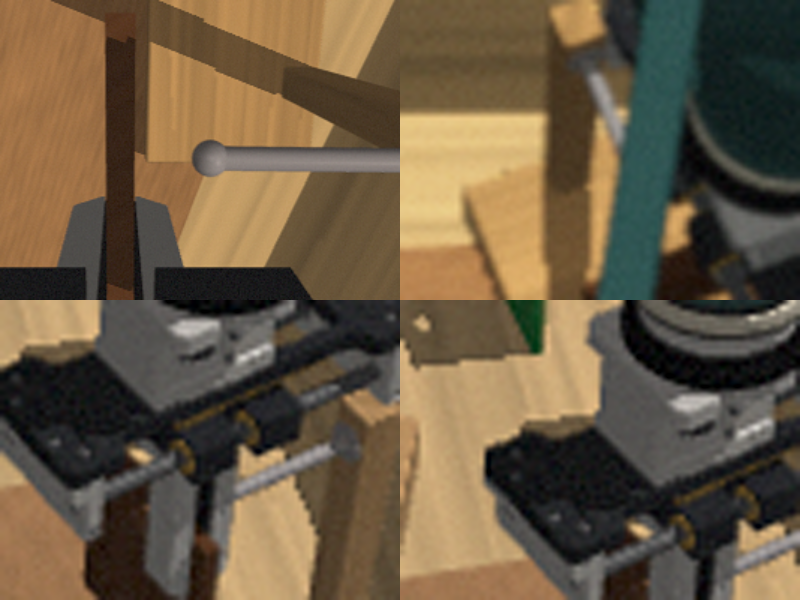

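The wrist view shows the knob at about (379,205), just right of the board at u≈320, whose near end is at v≈108. The fingers are clear of the peg line. The side view shows the peg level with the upper part of the board.

```bash
python3 - <<'E'
from h import *
import pickle
np.set_printoptions(precision=4,suppress=True)
c,(p,R)=pickle.load(open('w4.pkl','rb'))
im=cv2.imread('pics/w4.png').astype(int);g=im.sum(2)
sat=im.max(2)-im.min(2); print(sat[205,360:400]); print(sat[190:222,380],sat[190:222,420]); print(g[100:116,320])
Rc=np.array(c['R']);C=R.inv().apply(-Rc.T@np.array(c['t'])-p)
def tl(uv,z): d=R.inv().apply(Rc.T@[(uv[0]-c['cx'])/c['fx'],(uv[1]-c['cy'])/c['fy'],1]); return C+d*((z-C[2])/d[2])
zk=p[2]-.225
print(zk,"corner",tl((320,108.5),-.0355),"knob",tl((379.5,205.3),zk),"peg",tl((450,206.2),zk),"p",p)
E
```

```text
[ 97 100 103 103  98  96  94  80  32   3   5   4   8   7   9  10   8   9
  10  12  13  11  12  12  13  15  14  15  12  15  13  13  12  12  14  11
  11  12  13  12]
[90 92 97 29  4  4  7  8  7  8  8 11 10 13 12 13 12 10 12 12 13 12 11 12
 11 12  9 19 83 87 90 85] [105 105 106 104 105 105 111  94   9   6   9   9  12  10  15  12  12  13
  16  15  16  13  11  10  74  85  84  85  85  89  89  88]
[196 202 196 200 198 195 203 195 193 164 168 168 181 183 179 175]
-0.00988812140994158 corner [ 0.0732  0.0007 -0.0355] knob [ 0.028   0.0294 -0.0099] peg [ 0.0276  0.0635 -0.0099] p [ 0.5971 -0.0518  0.2151]
```

```bash
python3 -m handwheel '[[0,0,0,0,0,0],[0,0,0,0,0,0],[0,0,0,0,0,0],[0,0,0,0,0,0]]'; python3 - <<'E'
from h import *
import pickle
np.set_printoptions(precision=4,suppress=True)
z=[]
for i in range(3):
    c=cal('wrist');p,R=pose();im=viewer.snapshot('wrist')[:,:,::-1].astype(int)
    print(p,np.degrees(R.as_euler('xyz')))
cv2.imwrite('pics/w5.png',im.astype(np.uint8));s=im.max(2)-im.min(2);g=im.sum(2)
print("knob cols",np.where(s[205,360:400]<40)[0][[0]]+360,"rows",np.where(s[185:230,379]<40)[0][[0,-1]]+185,"peg rows",np.where(s[185:230,430]<40)[0][[0,-1]]+185,g[100:116,320])
E
```

```text
time: 6.25
tool_pos: [0.5967, -0.053, 0.2126]
ee_rot: [3.141, 0.0, 1.942]
wrist_force: [0.1, 0.0, -0.5]
width: 0.008
finger_force: 30.0
[ 0.5967 -0.053   0.2126] [179.9716   0.0103 111.2825]
[ 0.5966 -0.053   0.2124] [179.9895   0.0001 111.2782]
[ 0.5966 -0.053   0.2123] [179.9986  -0.0036 111.2788]
knob cols [370] rows [191 214] peg rows [196 211] [197 202 196 193 194 196 205 189 186 181 180 160 174 178 184 182]
```

```bash
python3 - <<'E'
from h import *
np.set_printoptions(precision=4,suppress=True)
c=cal('wrist');p,R=pose();im=cv2.imread('pics/w5.png').astype(int)
print(im[98:118,316:326].mean(1).round().astype(int).tolist())
Rc=np.array(c['R']);C=R.inv().apply(-Rc.T@np.array(c['t'])-p)
def tl(uv,z): d=R.inv().apply(Rc.T@[(uv[0]-c['cx'])/c['fx'],(uv[1]-c['cy'])/c['fy'],1]); return C+d*((z-C[2])/d[2])
zk=p[2]-.225
for v in (107,108.5,110): print(tl((320,v),-.0355))
print("knob",tl((381,202.5),zk),"peg",tl((430,203.5),zk))
print(go([.5966,-.053,.2075],np.radians(111.3)))
E
```

```text
[[44, 66, 92], [42, 66, 91], [42, 66, 91], [42, 65, 91], [41, 66, 91], [45, 66, 91], [42, 64, 90], [43, 65, 90], [42, 65, 89], [41, 65, 88], [36, 58, 87], [32, 53, 87], [30, 54, 86], [32, 54, 86], [33, 54, 87], [33, 55, 89], [32, 54, 89], [34, 54, 89], [31, 54, 88], [35, 57, 91]]
[ 0.0734  0.0009 -0.0355]
[ 0.0729  0.0009 -0.0355]
[ 0.0723  0.0009 -0.0355]
knob [ 0.0296  0.03   -0.0128] peg [ 0.0291  0.0534 -0.0128]
[0.0, 0.0, 0.024, -0.0, -0.0, -0.001]
```

```bash
python3 -m handwheel '[[0.004,0,0.024,0,0,0],[0.004,0,0.024,0,0,0],[0.004,0,0.024,0,0,0],[0.004,0,0.024,0,0,0],[0.004,0,0.024,0,0,0]]';python3 -m handwheel '[[0,0.04,0,0,0,0],[0,0.08,0,0,0,0],[0,0.12,0,0,0,0],[0,0.15,0,0,0,0],[0,0.17,0,0,0,0],[0,0.17,0,0,0,0],[0,0.17,0,0,0,0]]'; python3 -c "
from h import *
im=viewer.snapshot('wrist')[:,:,::-1];cv2.imwrite('pics/w6.png',im)
s=viewer.snapshot('side')[:,:,::-1];cv2.imwrite('pics/s6.png',s)
cv2.imwrite('pics/m6.png',np.hstack([cv2.resize(im[80:280,260:460],(400,400)),cv2.resize(s[140:220,320:400],(400,400),interpolation=cv2.INTER_CUBIC)]))"
```

```text
time: 6.82
tool_pos: [0.5963, -0.0522, 0.2074]
ee_rot: [3.142, -0.0, 1.942]
wrist_force: [-0.1, -0.8, -0.2]
width: 0.0077
finger_force: 30.0
time: 7.4
tool_pos: [0.6282, -0.0398, 0.2071]
ee_rot: [-3.141, -0.0, 1.943]
wrist_force: [-0.1, 0.1, 0.1]
width: 0.0082
finger_force: 30.0
```

View pics/m6.png

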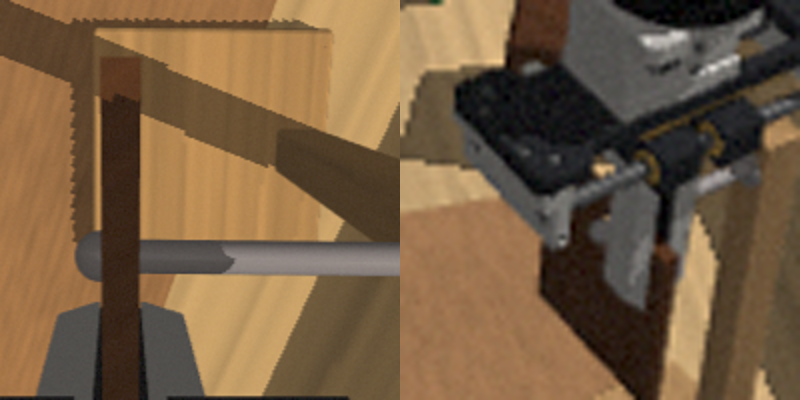

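The knob now shows on the near side of the board at about (297,208) in the wrist image, so the peg is through the hole without contact. I'll advance, lower and let go.

```bash
python3 -m handwheel '[[0,0.04,0,0,0,0],[0,0.08,0,0,0,0],[0,0.12,0,0,0,0],[0,0.12,0,0,0,0],[0,0.12,0,0,0,0],[0,0.12,0.014,0,0,0],[0,0.12,0.026,0,0,0],[0,0.12,0.026,0,0,0],[0,0.12,0.026,0,0,0],[0,0.12,0.026,0,0,0]]'
```

```text
time: 8.33
tool_pos: [0.6502, -0.0313, 0.2023]
ee_rot: [-3.141, -0.0, 1.942]
wrist_force: [0.5, -0.2, -1.4]
width: 0.008
finger_force: 30.0
```

Now open slowly in steps (the board swings about the peg only gently).

```bash
python3 -m handwheel '[[0,0,0,0,0,0],[0,0,0,0,0,0],[0,0,0,0,0,0],[0,0,0,0,0,0],[0,0,0,0,0,0],[0,0,0,0,0,0]]' 0.4; python3 -m handwheel '[[0,0,-0.1,0,0,0],[0,0,-0.2,0,0,0],[0,0,-0.4,0,0,0],[0,0,-0.6,0,0,0],[0,0,-0.8,0,0,0],[0,0,-0.8,0,0,0],[0,0,-0.8,0,0,0]]'; python3 - <<'E'
from h import *
s=viewer.snapshot('side')[:,:,::-1];cv2.imwrite('pics/s7.png',s)
w=viewer.snapshot('wrist')[:,:,::-1];cv2.imwrite('pics/w7.png',w)
b=s.astype(int)[150:260,330:410];m=(b.sum(2)<170);print("dark px by row",[(i+150,int(r.sum())) for i,r in enumerate(m) if i%8==0])
E
```

```text
time: 8.83
tool_pos: [0.6504, -0.0312, 0.2024]
ee_rot: [3.141, -0.0, 1.942]
wrist_force: [0.3, -0.4, 0.3]
width: 0.0284
finger_force: 0.0
time: 9.42
tool_pos: [0.6512, -0.0313, 0.3668]
ee_rot: [3.134, 0.004, 1.942]
wrist_force: [0.1, -0.0, -0.9]
width: 0.0284
finger_force: 0.0
dark px by row [(150, 29), (158, 26), (166, 19), (174, 10), (182, 17), (190, 30), (198, 27), (206, 18), (214, 12), (222, 3), (230, 1), (238, 6), (246, 2), (254, 6)]
```

```bash
python3 -m handwheel '[[-0.9,-1,0,0,0,1],[-0.9,-1,0,0,0,1],[-0.9,-1,0,0,0,1],[-0.9,-1,0,0,0,1],[-0.9,-1,0,0,0,1],[-0.9,-1,0,0,0,1],[-0.9,-1,0,0,0,1],[-0.9,-1,0,0,0,1]]' 0; python3 -m handwheel '[[0,0,0,0,0,1],[0,0,0,0,0,1],[0,0,0,0,0,1],[0,0,0,0,0,1],[0,0,0,0,0,1],[0,0,0,0,0,1]]'; python3 -c "
from h import *
print(go([.478,-.299,.26],np.radians(17.5)))"
```

```text
time: 10.18
tool_pos: [0.5266, -0.2752, 0.3587]
ee_rot: [-3.136, -0.001, 1.412]
wrist_force: [-0.9, -0.1, -0.3]
width: 0.047
finger_force: 0.0
time: 10.68
tool_pos: [0.5295, -0.2705, 0.3603]
ee_rot: [-3.138, -0.0, 0.898]
wrist_force: [-0.3, 0.1, -0.8]
width: 0.0469
finger_force: 0.0
[-0.272, -0.111, 0.502, -0.007, 0.002, 1.132]
```

```bash
python3 -m handwheel '[[-0.27,-0.11,0.5,0,0,1],[-0.27,-0.11,0.5,0,0,1],[-0.27,-0.11,0.5,0,0,1],[-0.27,-0.11,0.5,0,0,1],[-0.27,-0.11,0.5,0,0,1],[-0.27,-0.11,0.5,0,0,1]]'; python3 -m handwheel '[[0,0,0,0,0,0.13],[0,0,0,0,0,0.13],[0,0,0,0,0,0.13],[0,0,0,0,0,0.13],[0,0,0,0,0,0.13]]'; python3 - <<'E'
from h import *
import pickle
c=cal('wrist');w=viewer.snapshot('wrist')[:,:,::-1];cv2.imwrite('pics/w8.png',w);pickle.dump((c,pose()),open('w8.pkl','wb'))
s=viewer.snapshot('side')[:,:,::-1];t=viewer.snapshot('top')[:,:,::-1]
cv2.imwrite('pics/s8.png',s);cv2.imwrite('pics/t8.png',t)
cr=lambda i,u,v,a,b:cv2.resize(i[v:v+b,u:u+a],(200,200),interpolation=cv2.INTER_CUBIC)
col=np.vstack([cr(s,330,150,80,80),cr(t,300,100,70,70)])
cv2.imwrite('pics/m8.png',np.hstack([w[:,40:600],col]))
print(go([.478,-.299,.26],np.radians(17.5)))
E
```

```text
time: 11.18
tool_pos: [0.4785, -0.2995, 0.2621]
ee_rot: [-3.141, -0.0, 0.375]
wrist_force: [0.4, 0.1, 1.8]
width: 0.0472
finger_force: 0.0
time: 11.6
tool_pos: [0.479, -0.2999, 0.2631]
ee_rot: [3.14, -0.001, 0.306]
wrist_force: [-0.1, 0.2, -0.3]
width: 0.0472
finger_force: 0.0
[-0.001, -0.005, 0.012, 0.0, -0.0, -0.002]
```

View pics/m8.png

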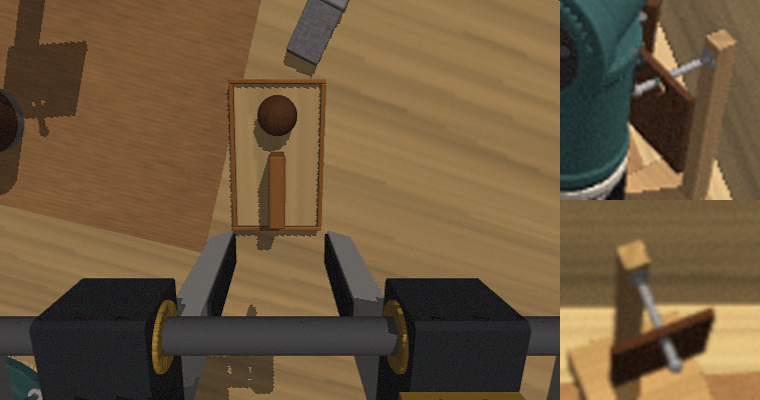

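The sample hangs on the peg between the knob and the upright, as both right-hand crops show. In the wrist view the tray is straight: its corners are (269,81), (365,81), (361,229) and (273,230), the bar top spans u 309–325, v 153–228, and the ball is at (317,115).

```bash
python3 - <<'E'
from h import *
import pickle
np.set_printoptions(precision=4,suppress=True)
c,(p,R)=pickle.load(open('w8.pkl','rb'))
f=lambda uv,z:R.inv().apply(ray(c,uv,z)-p)
b=f([(309,153),(325.5,153),(325.5,228),(309,228)],.073);print("bar",b,b.mean(0))
k=f([(269,81),(365,81),(361,229),(273,230)],.018);print("tray",k,k.mean(0))
print("ball",f([(317.5,116)],.0305))
w=ray(c,[(269,81),(365,81),(361,229),(273,230)],.018);print(w.mean(0),[np.degrees(np.arctan2(*(w[i]-w[j])[1::-1])) for i,j in((0,3),(1,2))], "bar world",ray(c,[(309,153),(325.5,153),(325.5,228),(309,228)],.073).mean(0))
E
```

```text
bar [[ 0.0288 -0.012   0.1898]
 [ 0.0289  0.0049  0.1898]
 [-0.052   0.0054  0.1898]
 [-0.052  -0.0125  0.1898]] [-0.0116 -0.0035  0.1898]
tray [[ 0.1029 -0.0579  0.2448]
 [ 0.103   0.0498  0.2449]
 [-0.0719  0.0505  0.2448]
 [-0.0733 -0.0589  0.2447]] [ 0.0152 -0.0042  0.2448]
ball [[ 0.065  -0.0035  0.2323]]
[ 0.4923 -0.2915  0.018 ] [np.float64(17.176709435635512), np.float64(17.717030457500307)] bar world [ 0.4669 -0.3001  0.073 ]
```

```bash
python3 -m handwheel '[[0.03,-0.018,0.2,0,0,0],[0.03,-0.018,0.4,0,0,0],[0.03,-0.018,0.6,0,0,0],[0.03,-0.018,0.7,0,0,0],[0.03,-0.018,0.8,0,0,0],[0.03,-0.018,0.8,0,0,0],[0.03,-0.018,0.8,0,0,0],[0.03,-0.018,0.8,0,0,0]]' 0; python3 -c "
from h import *
c=cal('wrist');w=viewer.snapshot('wrist')[:,:,::-1];cv2.imwrite('pics/w9.png',w)
m=cv2.inRange(cv2.cvtColor(w[:250,220:420].copy(),cv2.COLOR_BGR2HSV),(0,110,60),(14,255,200))
print([(v,(np.where(m[v])[0]+220)[[0,-1]].tolist()) for v in range(120,250,10) if m[v].any()])
print(w[200,295:345].tolist())
p,R=pose();print(proj(c,R.apply([[.0,0,.019*0]])+p))
print(go([.4856,-.3015,.043],np.radians(17.5)),p)"
```

```text
time: 12.42
tool_pos: [0.4839, -0.2953, 0.1039]
ee_rot: [3.14, -0.002, 0.304]
wrist_force: [-0.4, 0.9, 0.8]
width: 0.0468
finger_force: 0.0
[(120, [221, 395]), (130, [222, 394]), (140, [223, 394]), (150, [222, 392]), (160, [220, 392]), (170, [220, 392]), (180, [220, 391]), (190, [220, 391]), (200, [223, 390]), (210, [221, 390]), (220, [220, 389]), (230, [220, 389]), (240, [221, 333])]
[[71, 112, 141], [74, 114, 141], [76, 113, 142], [74, 113, 144], [76, 116, 144], [77, 117, 143], [74, 117, 147], [66, 105, 130], [54, 78, 96], [36, 59, 76], [39, 58, 73], [24, 48, 72], [35, 62, 94], [29, 66, 108], [37, 73, 119], [37, 77, 126], [43, 83, 129], [37, 81, 128], [37, 79, 127], [40, 80, 129], [39, 79, 129], [39, 79, 129], [38, 82, 131], [42, 84, 131], [42, 84, 131], [38, 81, 130], [41, 82, 130], [31, 76, 123], [41, 80, 128], [36, 77, 123], [40, 80, 126], [39, 79, 128], [38, 80, 126], [35, 77, 126], [35, 75, 122], [37, 77, 122], [33, 74, 118], [34, 70, 113], [20, 51, 83], [70, 107, 134], [81, 125, 153], [79, 122, 154], [81, 124, 153], [81, 125, 157], [79, 123, 155], [80, 126, 158], [83, 128, 158], [80, 124, 155], [83, 127, 160], [82, 129, 158]]
[[322.46569431 249.91640149]]
[-0.003, 0.029, 0.308, 0.006, -0.004, -0.004] [ 0.48421584 -0.29555295  0.10457939]
```

```bash
python3 -m handwheel '[[0,0,0.1,0,0,0],[0,0,0.2,0,0,0],[0,0,0.28,0,0,0],[0,0,0.305,0,0,0],[0,0,0.305,0,0,0],[0,0,0.305,0,0,0]]' 0; python3 -m handwheel '[[0,0,0,0,0,0],[0,0,0,0,0,0],[0,0,0,0,0,0],[0,0,0,0,0,0],[0,0,0,0,0,0],[0,0,0,0,0,0],[0,0,0,0,0,0],[0,0,0,0,0,0]]' 1
```

```text
time: 12.97
tool_pos: [0.484, -0.2953, 0.0429]
ee_rot: [3.14, -0.002, 0.303]
wrist_force: [-0.3, -0.4, 0.2]
width: 0.0472
finger_force: 0.0
time: 13.63
tool_pos: [0.4833, -0.2949, 0.0418]
ee_rot: [3.141, -0.001, 0.303]
wrist_force: [-0.1, 0.8, 2.8]
width: 0.0179
finger_force: 30.0
```

```bash
python3 -m handwheel '[[0,0,-0.01,0,0,0],[0,0,-0.03,0,0,0],[0,0,-0.06,0,0,0],[0,0,-0.1,0,0,0],[0,0,-0.15,0,0,0],[0,0,-0.2,0,0,0],[0,0,-0.24,0,0,0],[0,0,-0.27,0,0,0],[0,0,-0.28,0,0,0],[0,0,-0.28,0,0,0]]'; python3 -m handwheel '[[0,0,-0.02,0,0,0],[0,0,-0.06,0,0,0],[0,0,-0.12,0,0,0],[0,0,-0.2,0,0,0],[0,0,-0.28,0,0,0],[0,0,-0.36,0,0,0],[0,0,-0.42,0,0,0],[0,0,-0.47,0,0,0],[0,0,-0.5,0,0,0],[0,0,-0.5,0,0,0]]'; python3 - <<'E'
from h import *
w=viewer.snapshot('wrist')[:,:,::-1].copy();cv2.imwrite('pics/w10.png',w)
h=cv2.cvtColor(w,cv2.COLOR_BGR2HSV);g=w.astype(int).sum(2)
m=((g<190)&(np.arange(640)>250)&(np.arange(640)<390)&(np.arange(400)[:,None]<190)).astype(np.uint8)
n,l,s,ce=cv2.connectedComponentsWithStats(m);i=[j for j in range(1,n) if s[j,4]>200];print(s[i].tolist(),ce[i].round(1).tolist())
c=cal('wrist');p,R=pose();print("ball pred px",proj(c,R.apply([[.059,0,.0115]])+p),"tray front corners pred",proj(c,R.apply([[.099,-.055,.024],[.099,.055,.024]])+p))
E
```

```text
time: 14.47
tool_pos: [0.4835, -0.295, 0.0984]
ee_rot: [3.14, -0.001, 0.303]
wrist_force: [-0.5, -0.3, -1.9]
width: 0.018
finger_force: 30.0
time: 15.3
tool_pos: [0.4837, -0.2951, 0.1991]
ee_rot: [3.139, -0.002, 0.303]
wrist_force: [0.5, 0.1, -1.4]
width: 0.0176
finger_force: 30.0
[[251, 64, 139, 12, 619], [275, 90, 88, 100, 6193]] [[315.1, 66.5], [318.5, 135.3]]
ball pred px [[321.87769426 135.58780975]] tray front corners pred [[217.54502295  56.86867174]
 [426.23687576  57.02106687]]
```

```bash
python3 -m handwheel '[[0.01,-0.02,0,0,0,0],[0.03,-0.06,0,0,0,0],[0.055,-0.13,0,0,0,0],[0.09,-0.21,0,0,0,0],[0.13,-0.3,0,0,0,0],[0.17,-0.39,0,0,0,0],[0.205,-0.47,0,0,0,0],[0.23,-0.53,0,0,0,0],[0.245,-0.56,0,0,0,0],[0.245,-0.56,0,0,0,0]]'; python3 -m handwheel '[[0.01,-0.02,0,0,0,0],[0.03,-0.06,0,0,0,0],[0.055,-0.13,0,0,0,0],[0.09,-0.21,0,0,0,0],[0.13,-0.3,0,0,0,0],[0.17,-0.39,0,0,0,0],[0.205,-0.47,0,0,0,0],[0.23,-0.53,0,0,0,0],[0.24,-0.56,0,0,0,0],[0.24,-0.56,0,0,0,0]]';python3 -m handwheel '[[0,0,0,0,0,0],[0,0,0,0,0,0],[0,0,0,0,0,0],[0,0,0,0,0,0]]'; python3 - <<'E'
from h import *
np.set_printoptions(precision=4,suppress=True)
w=viewer.snapshot('wrist')[:,:,::-1].copy();cv2.imwrite('pics/w11.png',w);cv2.imwrite('pics/s11.png',viewer.snapshot('side')[:,:,::-1])
c=cal('wrist');p,R=pose()
b=R.apply([[.059,-.0005,.0115]])[0]+p;print("ball",b,"to sample mid",np.linalg.norm(b[:2]-[.640,-.005]))
print("sample px",proj(c,[[.656,-.047,.237],[.624,.037,.237]]),"ball px",proj(c,b))
g=w.astype(int).sum(2);print((g[100:180:8,200:640:8]//10).tolist())
print("front strip col 300:",(g[40:90,300]).tolist())
E
```

```text
time: 16.18
tool_pos: [0.4964, -0.1712, 0.1972]
ee_rot: [-3.141, -0.0, 0.306]
wrist_force: [1.0, -0.5, -1.7]
width: 0.0177
finger_force: 30.0
time: 17.02
tool_pos: [0.5088, -0.051, 0.1973]
ee_rot: [-3.141, -0.0, 0.305]
wrist_force: [-0.0, 0.3, -1.2]
width: 0.0179
finger_force: 30.0
time: 17.35
tool_pos: [0.5086, -0.0527, 0.1972]
ee_rot: [3.142, 0.0, 0.302]
wrist_force: [0.0, -1.0, -1.8]
width: 0.0178
finger_force: 30.0
ball [ 0.5649 -0.0344  0.1857] to sample mid 0.08069243281191106
sample px [[ 442.2956 -112.5175]
 [ 168.0167  -92.8564]] ball px [[320.9067 135.5997]]
[[29, 29, 28, 24, 38, 39, 38, 38, 36, 36, 19, 19, 11, 12, 14, 14, 14, 15, 14, 39, 39, 37, 37, 38, 38, 37, 18, 25, 29, 29, 29, 28, 28, 30, 29, 29, 29, 28, 28, 29, 28, 37, 37, 37, 36, 37, 39, 12, 25, 26, 23, 15, 29, 33, 39], [27, 28, 29, 24, 35, 39, 38, 38, 36, 37, 26, 11, 12, 14, 14, 16, 16, 15, 14, 14, 38, 38, 37, 38, 38, 37, 16, 24, 30, 28, 28, 30, 29, 28, 28, 27, 28, 28, 26, 27, 39, 38, 39, 39, 36, 37, 27, 15, 27, 25, 27, 30, 27, 39, 37], [29, 29, 29, 25, 35, 39, 38, 37, 36, 36, 21, 13, 14, 14, 15, 16, 14, 15, 15, 14,
[... 1249 characters left out ...]
9, 26, 20, 15, 39, 38, 37, 39, 37, 21, 19, 7, 8, 11, 10, 10, 10, 8, 25, 37, 36, 37, 37, 38, 36, 19, 27, 29, 28, 26, 29, 27, 28, 28, 29, 28, 27, 35, 34, 33, 35, 35, 35, 38, 22, 21, 37, 38, 37, 36, 37, 36, 36, 35], [29, 26, 29, 26, 20, 38, 38, 37, 39, 38, 20, 20, 20, 8, 9, 9, 7, 7, 21, 39, 37, 36, 37, 38, 37, 36, 20, 29, 27, 29, 28, 26, 29, 28, 29, 29, 26, 36, 36, 36, 37, 35, 34, 35, 34, 33, 17, 36, 37, 38, 37, 37, 37, 37, 37]]
front strip col 300: [322, 318, 323, 323, 333, 342, 350, 337, 332, 330, 318, 319, 322, 326, 352, 375, 207, 160, 153, 155, 160, 145, 139, 135, 120, 116, 98, 177, 205, 201, 207, 209, 215, 195, 197, 196, 199, 205, 204, 203, 200, 206, 197, 194, 372, 349, 357, 351, 353, 355]
```

```bash
python3 -m handwheel '[[0,0,0,0,0,0],[0,0,0,0,0,0],[0,0,0,0,0,0],[0,0,0,0,0,0],[0,0,0,0,0,0]]'; python3 -c "
from h import *
print(robot.close_job())"
```

```text
time: 17.87
tool_pos: [0.5087, -0.0519, 0.1973]
ee_rot: [-3.142, -0.0, 0.303]
wrist_force: [-0.1, 0.7, -1.5]
width: 0.0181
finger_force: 30.0
the job is handed in; nothing more can be done
None
```

I handed the job in at 17.9 s; the hand-in gave no verdict. The sample hangs on the peg, and the tray is held level with the ball in its pocket, about 81 mm (by calculation) from the sample's middle and at its height.

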